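Preheat the carafe on the twin warmer

TASK

The next pot of coffee needs a hot carafe, so preheat it: on the twin warmer, turn the heat selector to the three-dot mark and flip on the switch of the plate that the glass carafe stands on. Leave the plate under the mug switched off, and do not shift or upset the carafe or the mug.

Things in the scene. Friction and masses are not known exactly. Their poses are not given: they have to be found in the camera images.
- warmer: Twin coffee warmer, a fixed low steel box 360 mm wide, 265 mm deep, 61 mm high, two round dark hot plates side by side at the back, a sloping dark control panel along the front. Origin at its underside, 140 mm behind its front edge; x away from the robot, y left, z up.
- panel: The control panel, 104 x 336 mm, sloping 15 degrees down towards the robot. Origin at the middle of its face; x up the slope towards the plates, y left, z the outward normal. From left to right it carries the left plate's switch, the heat selector and the right plate's switch, 100 mm apart.
- selector_axis (a point): Where the selector's axis meets the panel's face; axes as the panel. Black skirt disc 48 mm across, top 7 mm above the panel; on it an aluminium bar grip 44 x 14 mm, top 26 mm above the panel, black pointer line at one end. Marks of 1, 2, 3 and 4 white dots lie 37 mm out, at 60, 20, -20 and -60 degrees from the panel's x (anticlockwise from above).
- selector (a joint): Angle of the heat selector, growing clockwise from above: 0 = pointer at one dot, 0.698 two, 1.396 three, 2.094 four dots; stops just beyond 0 and 2.094. A sprung detent holds it at each mark (about 0.09 N m to leave one) and draws it to the nearest mark when let go.
- selector_pointer (a point): Pointer end of the selector's bar, 22 mm from the axis, 16 mm above the panel; turns with the knob, x along the bar towards the pointer.
- toggle_left_base (a point): Foot of the left switch on the panel's face; axes as the panel. Bat toggle: bushing 11 mm across, 8 mm high; bright metal bat 5 to 9 mm thick, pivot 4 mm and tip 39 mm above the panel when upright. Leaning towards the robot (ring mark) is off, towards the plates (bar mark) on. It snaps over its centre and stays; about 6 N at the tip moves it.
- toggle_right_base (a point): Foot of the right switch, made and working like the left one.
- toggle_left (a joint): Angle of the left plate's switch: -0.32 = off (tip 11 mm towards the robot), +0.32 = on (tip 11 mm towards the plates), 0 = upright (unstable).
- toggle_right (a joint): Angle of the right plate's switch, the same way.
- plate_left (a point): Centre of the left hot plate's top face, 132 mm across, 66 mm above the worktop, behind the left switch.
- plate_right (a point): Centre of the right hot plate's top face, behind the right switch.
- carafe: Glass coffee jug with black lid and handle, standing loose on one of the plates: body 124 mm across, 137 mm high. Origin at its underside; the body's axis is 22 mm from the origin along its +y, the handle reaches 84 mm along -y.
- mug: Striped mug standing loose on the other plate: 86 mm across, 90 mm high. Origin at its underside; the mug's axis is 17 mm from the origin along its +y, the handle reaches 60 mm along -y.

How it is judged:
At the end, for the whole second after the job is handed in: The selector rests at three dots (1.22 to 1.57 rad); the switch in front of the plate with the carafe is on (beyond +0.22 rad) and the other one off (below -0.22 rad); carafe and mug stand within 30 mm of where they stood (value of joint selector between 1.22 and 1.57 rad and ((horizontal distance between carafe and plate_left below 0.09 m and value of joint toggle_left above 0.22 rad and value of joint toggle_right below -0.22 rad) or (horizontal distance between carafe and plate_right below 0.09 m and value of joint toggle_right above 0.22 rad and value of joint toggle_left below -0.22 rad)) and distance of each of carafe, mug from where it was at the start of the episode below 0.03 m); the robot touches nothing.
It fails at once if the carafe or the mug is pushed more than 30 mm or tipped more than 0.35 rad (distance of any of carafe, mug from where it was at the start of the episode above 0.03 m or angle between any of carafe, mug's own z axis and vertical above 0.35 rad).
It also fails if it takes over 48 s, if anything falls off the work surface, if the arm or the gripper's body presses on something with over 40 N, if the wrist force passes 120 N, or if a joint passes its speed limit or range.

ROBOT

A 6-joint arm with a two-finger parallel gripper is mounted at the origin on a cart in front of the work surface, level with it; the furniture and walls round the work are solid. World frame = base frame: x ahead of the robot, y to its left, z up, the work surface at z = 0. Lengths are in m, angles in rad, forces in N, time in s.
With the tool pointing down it reaches from about 0.35 to 0.975 m from the base axis. Payload 4.9 kg.
Tool frame: the origin (TCP) lies on the front face of the gripper's body, between the roots of the fingers; the fingertips stand ctrl.tip_extent ahead of it and the grasp point (between the pads) lies 54 mm ahead of it (ctrl.tip_extent is the distance from the TCP to the fingertips, in m); z points along the fingers, y is the line along which they close (so a half turn about z gives the same grasp; the last joint's range is limited). The gripper opens to 85 mm and grips with 20 to 120 N. Pads are 22 mm wide; open, the fingers measure 114 mm over their backs; the gripper's body (76 mm by 85 mm) begins 54 mm behind the grasp point. The pads swing forward as they close: fully open they stand 13 mm farther back than shut.
Start: joints at [1.151, 0.053, 1.613, -0, 1.476, -0.119], TCP at [0.185, 0.597, 0.304] pointing down, gripper open.
Joint ranges: [-3.01, 3.01], [-1.01, 2.22], [0.06, 2.58], [-1.02, 4.17], [0.09, 2.62], [-3.14, 3.14]. Speed limits (rad/s): [2.57, 2.57, 3.14, 3.14, 3.14, 3.14].

INTERFACE

Orientations are given as a rotation vector (axis times angle).
In Python, from station import ctrl gives the robot as it stands.
- The arm moves only by the tool apply_moves, never from a script. Its argument "rows" is one flat list of numbers, 6 for each row, row after row: the shift along the tool's x, y, z normalised to -1 to 1, where 1 is 0.6 m, then the turn, a rotation vector about the tool's x, y, z normalised to -1 to 1, where 1 is 90 degrees. A call has 1 to 20 rows; each row is the pose to reach, as a shift and turn from the pose commanded when the call began, along the tool's axes at that moment; what a row does not reach only later rows make up. A row lasts 1/10 s, in which the tool goes at most 50 mm and 8.59 degrees, less where a joint would pass 70% of its speed; a pose out of reach is approached as far as the arm can. A call with a number of a shift or a turn outside -1 to 1 is refused whole. A call with a gripper value outside its range is refused whole. "grip" is the opening, from 0 (shut) to 1 (fully open), set as the call begins (left out, the last holds). The fingers move at their own pace and stop on an object; "grip_force" is the grip in N (left out, the last holds). Time passes only in rows, so rows that repeat a pose let the fingers close. It gives the time, the measured TCP pose, the force, the opening and the grip force at its end, in the units of the state.
- ctrl.get_obs(): the state, without advancing time (a new reading comes with each control period).
- ctrl.get_image(name): name is "scene" or "top" or "wrist"; returns (picture, depth): 400x640x3 uint8, blue, green, red; 400x640 float32, m along the optical axis (not along the pixel's ray), 0 where there is no reading.
- ctrl.camera_model(name): a dict with "mtx" (3x3 intrinsics, pixels), "R" (3x3) and "t" (3): a world point X has camera coordinates R X + t; the wrist camera has in their place "tool_from_camera" (4x4, takes a point from camera to tool coordinates, whose origin is the TCP and whose axes are the flange's). Camera axes: x right, y down, z forward; pixel columns grow to the right and rows downward; lengths in m; the calibration is good to about 2 mm. A picture is of the moment at which its call begins: read the wrist's pose just before it. camera_model takes no time and is no camera call.
- ctrl.finish_job(): hands the job in; it is judged then, once.
The state is a dict: "t": time; "q": joint angles; "dq": joint speeds; "effort": joint torques, N m; "tool_pos": TCP position; "tool_rot": TCP orientation; "contact_force": force on the tool from outside, world axes, zero at the start; "wrist_torque": the same for the moment, N m; "opening": finger opening in m; "grip_force": force on a finger pad.
Only numpy, scipy, OpenCV 4.12 (cv2) and the standard library are available. Lean on these libraries where they do the work, as an engineer would, in place of code of your own. Each camera call takes 0.05 s, during which the arm holds its last target. There are 200 camera calls.

## Working session

There is one attempt and no reset: what is moved stays moved. The work goes in short steps, Python scripts to look and compute and a tool call to move; the robot and the scene stay as the last step left them, time stands still between calls to the robot, and variables do not carry over. Pictures are saved under pics/ and viewed, at most 10 in all, crops included, and the job is handed in when it is done.

Besides the shell and the picture viewer there is one more tool, called after "Emit:" by a JSON object that holds its "method" and its "body", one argument or row to a line. apply_moves: Moves the arm, as the interface text tells. Its arguments: {"type":"object","properties":{"rows":{"type":"array","items":{"type":"number"}},"grip":{"type":"number"},"grip_force":{"type":"number"}},"required":["rows"]}

```bash
mkdir -p pics; python3 - <<'E'
from station import ctrl
import cv2,numpy as np
o=ctrl.get_obs();print({k:np.round(v,3).tolist() for k,v in o.items()},ctrl.tip_extent)
for n in("scene","top"):
    im,d=ctrl.get_image(n);cv2.imwrite(f"pics/{n}0.png",im);np.save(f"pics/{n}0.npy",d)
    m=ctrl.camera_model(n);print(n,np.round(m["mtx"],1).tolist(),np.round(m["R"],3).tolist(),np.round(m["t"],3).tolist())
print(np.round(ctrl.camera_model("wrist")["tool_from_camera"],3).tolist())
E
```

```text
{'t': 0.0, 'q': [1.151, 0.053, 1.614, 0.0, 1.476, -0.119], 'dq': [0.0, -0.0, -0.002, -0.001, 0.0, -0.0], 'effort': [0.001, -39.368, -37.018, -0.0, 0.007, -0.0], 'tool_pos': [0.185, 0.596, 0.303], 'tool_rot': [-0.471, -3.106, 0.003], 'contact_force': [-0.198, -1.021, 0.523], 'wrist_torque': [0.013, 0.056, -0.023], 'grip_force': 0.0, 'opening': 0.085} 0.0726
scene [[477.2, 0.0, 317.8], [0.0, 477.2, 212.5], [0.0, 0.0, 1.0]] [[0.783, -0.622, -0.012], [-0.348, -0.421, -0.838], [0.516, 0.66, -0.546]] [-0.472, 0.21, 0.644]
top [[484.9, 0.0, 310.6], [0.0, 484.9, 211.1], [0.0, 0.0, 1.0]] [[-0.019, -0.999, 0.033], [-0.99, 0.014, -0.141], [0.14, -0.035, -0.99]] [-0.067, 0.57, 0.933]
[[-0.001, -0.958, -0.285, 0.072], [1.0, -0.001, -0.001, 0.0], [0.001, -0.285, 0.958, -0.07], [0.0, 0.0, 0.0, 1.0]]
```

View pics/scene0.png

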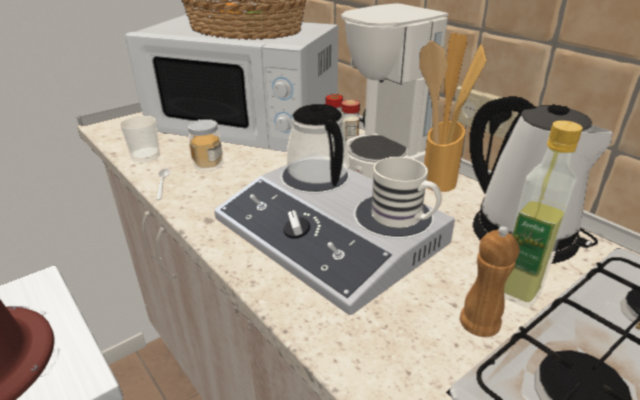

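View pics/top0.png

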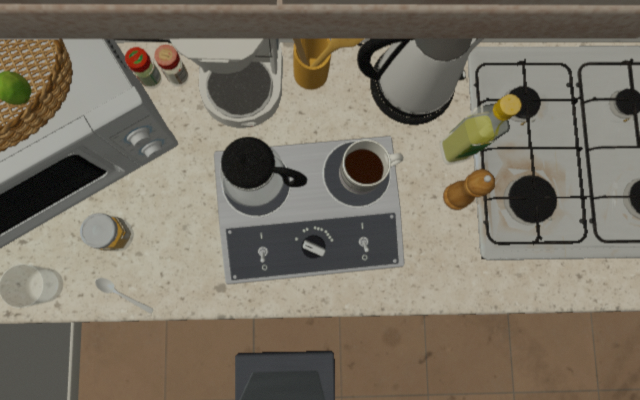

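The scene shows the carafe on the left plate (top 255,175) and the mug on the right (365,165). The panel's left switch is at top (263,250), the selector at (315,246) and the right switch at (364,242).

```bash
cat > h.py <<'E'
import cv2,numpy as np
from station import ctrl
def proj(n,X):
    m=ctrl.camera_model(n);p=(m["R"]@np.atleast_2d(X).T).T+np.array(m["t"]).ravel();p=p@np.array(m["mtx"]).T
    return p[:,:2]/p[:,2:]
def ray(n,uv):
    m=ctrl.camera_model(n);R=np.array(m["R"]);t=np.array(m["t"]).ravel()
    d=R.T@np.linalg.inv(m["mtx"])@np.array([uv[0],uv[1],1.]);return -R.T@t,d
def deproj(n,uv,z):
    o,d=ray(n,uv);return o+d*z
def tri(a,b):
    (o1,d1),(o2,d2)=ray("top",a),ray("scene",b)
    s=np.linalg.lstsq(np.c_[d1,-d2],o2-o1,rcond=None)[0]
    p,q=o1+s[0]*d1,o2+s[1]*d2;return (p+q)/2,np.linalg.norm(p-q)
E
python3 - <<'E'
from h import *
for n,seed,box in(("top",(290,260),(210,200,410,285)),("scene",(310,260),(210,170,410,305))):
    im=cv2.imread(f"pics/{n}0.png");D=np.load(f"pics/{n}0.npy")
    g=im.max(2);m=((g<105)).astype(np.uint8)
    x0,y0,x1,y1=box;mm=np.zeros_like(m);mm[y0:y1,x0:x1]=m[y0:y1,x0:x1]
    mm=cv2.morphologyEx(mm,cv2.MORPH_OPEN,np.ones((3,3)))
    k,l,st,_=cv2.connectedComponentsWithStats(mm);lab=l[seed[1],seed[0]]
    mk=(l==lab).astype(np.uint8);c=max(cv2.findContours(mk,0,2)[0],key=cv2.contourArea)
    h=cv2.convexHull(c);ap=cv2.approxPolyDP(h,8,True).reshape(-1,2)
    print(n,lab,st[lab],ap.tolist())
    pts=np.array([deproj(n,(u,v),D[v,u]) for v,u in zip(*np.where(mk>0))[::7]] if False else [deproj(n,(u,v),D[v,u]) for v,u in np.argwhere(mk)[::7] if D[v,u]>0])
    for _ in range(6):
        c0=pts.mean(0);nn=np.linalg.svd(pts-c0)[2][2];nn*=np.sign(nn[2]);r=(pts-c0)@nn
        pts=pts[abs(r)<max(.002,2*r.std())]
    print("plane c",c0.round(4),"n",nn.round(4),"tilt",np.degrees(np.arccos(nn[2])).round(2),"std",r.std())
    cor=[]
    for a in ap:
        o,d=ray(n,a);cor.append(o+d*(((c0-o)@nn)/(d@nn)))
    cor=np.array(cor);print(cor.round(4).tolist(),np.linalg.norm(cor-np.roll(cor,1,0),axis=1).round(4),cor.mean(0).round(4))
    x0,y0,x1,y1=box;cv2.imwrite(f"pics/{n}c.png",cv2.resize(im[y0:y1,x0:x1],None,fx=4 if n=="scene" else 4,fy=4,interpolation=2))
E
```

```text
top 3 [ 227  213  172   67 8101] [[395, 215], [398, 261], [231, 275], [231, 228]]
plane c [ 0.4987 -0.0776  0.047 ] n [-0.2543 -0.0188  0.9669] tilt 14.77 std 0.0013222736483372091
[[0.5559, -0.2427, 0.0589], [0.4659, -0.2498, 0.0351], [0.4442, 0.0832, 0.0358], [0.5348, 0.0805, 0.0596]] [0.3239 0.0933 0.3336 0.0937] [ 0.5002 -0.0822  0.0473]
scene 2 [ 226  183  162  114 7091] [[226, 209], [265, 183], [387, 258], [346, 296]]
plane c [ 0.4956 -0.1041  0.0482] n [-0.2601 -0.0231  0.9653] tilt 15.14 std 0.0008242265808174402
[[0.4415, 0.0733, 0.0378], [0.5308, 0.0728, 0.0619], [0.5493, -0.2409, 0.0594], [0.4617, -0.2457, 0.0356]] [0.3197 0.0925 0.3143 0.0909] [ 0.4958 -0.0851  0.0487]
```

View pics/topc.png

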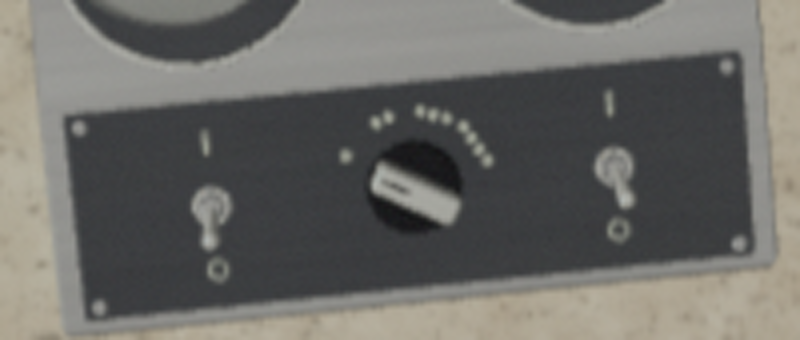

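View pics/scenec.png

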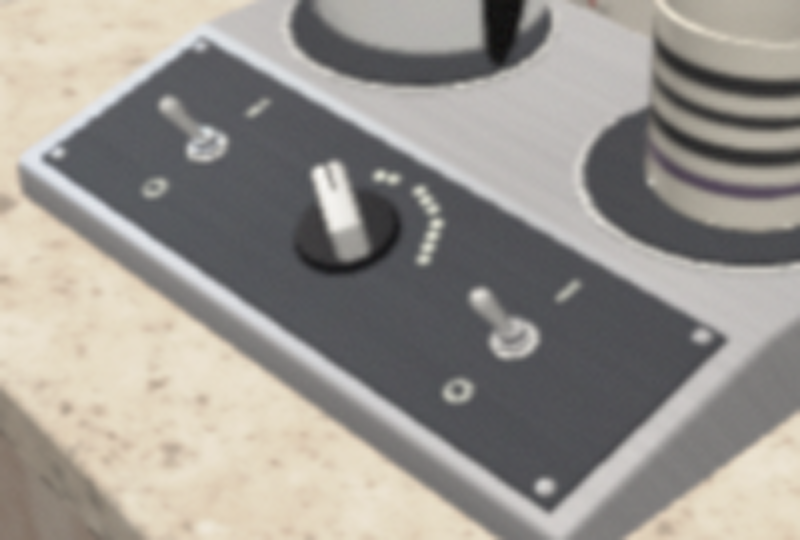

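The selector points at one dot (top crop, pointer end at 375,180) and both switches lean towards the rings (off). Next I triangulate the screws, knob and bats from both views.

```bash
python3 - <<'E'
from h import *
T={"sLT":(79,128),"sRT":(727,66),"sRB":(739,243),"sLB":(98,307),"skirt":(415,187),"Lbush":(211,206),"Rbush":(614,166),"Ltip":(209,243),"Rtip":(627,201),"ptrend":(376,178)}
S={"sLT":(200,45),"sRT":(702,336),"sRB":(544,487),"sLB":(57,152),"skirt":(347,229),"Lbush":(207,146),"Rbush":(513,338),"Ltip":(168,103),"Rtip":(480,294),"ptrend":(326,165)}
P={}
for k in T:
    a=np.array(T[k])/4+(210,200)-.4;b=np.array(S[k])/4+(210,170)-.4
    P[k],e=tri(a,b);print(k,P[k].round(4),"gap",e.round(4))
s=np.array([P[k] for k in("sLT","sRT","sRB","sLB")]);c=s.mean(0)
y=s[0]+s[3]-s[1]-s[2];x=s[0]+s[1]-s[2]-s[3];print(np.linalg.norm(y)/2,np.linalg.norm(x)/2)
yaw=np.arctan2(-y[0],y[1]);print("c",c.round(4),"yaw",np.degrees(yaw).round(2),"roll",np.degrees(np.arctan2(y[2],np.hypot(*y[:2]))).round(2),"tilt",np.degrees(np.arctan2(x[2],np.hypot(*x[:2]))).round(2))
from scipy.spatial.transform import Rotation as R
Rp=(R.from_euler('z',yaw)*R.from_euler('y',-15,degrees=True)).as_matrix()
for k in T: print(k,(Rp.T@(P[k]-c)*1000).round(1))
np.savez("panel.npz",c=c,Rp=Rp)
E
```

```text
sLT [0.5266 0.0836 0.0636] gap 0.002
sRT [ 0.5528 -0.2341  0.0623] gap 0.0015
sRB [ 0.4664 -0.241   0.0389] gap 0.0021
sLB [0.4405 0.0771 0.0396] gap 0.0021
skirt [ 0.4959 -0.0792  0.0548] gap 0.002
Lbush [0.4887 0.0207 0.051 ] gap 0.0016
Rbush [ 0.5049 -0.178   0.0511] gap 0.002
Ltip [0.4696 0.0195 0.082 ] gap 0.0009
Rtip [ 0.4861 -0.1794  0.0826] gap 0.0011
ptrend [ 0.4994 -0.0599  0.0764] gap 0.0013
0.31901076566971104 0.089706246553553
c [ 0.4965 -0.0786  0.0511] yaw 4.68 roll 0.18 tilt 15.32
sLT [ 44.9 159.2   0.9]
sRT [  44.8 -159.6   -0.4]
sRB [ -45.  -159.4   -0.5]
sLB [-44.7 159.8   0. ]
skirt [ 0.3 -0.5  3.8]
Lbush [ 0.2 99.6 -0.2]
Rbush [  0.2 -99.7  -0.1]
Ltip [-10.2 100.   34.7]
Rtip [ -9.9 -99.6  35.2]
ptrend [10.7 18.4 23.3]
```

```bash
cat >> h.py <<'E'
from scipy.spatial.transform import Rotation as Rot
Z=np.load("panel.npz");C=Z["c"];RP=Z["Rp"]
def goal(px,py,h,ang):
    "TCP h m above panel at panel (px,py), tool y at ang deg from panel x, tool z into panel"
    a=np.radians(ang);y=np.array([np.cos(a),np.sin(a),0]);z=np.array([0,0,-1.]);x=np.cross(y,z)
    return C+RP@np.array([px,py,h]),Rot.from_matrix(RP@np.c_[x,y,z])
def delta(g,s=None):
    if s is None:
        o=ctrl.get_obs();s=(np.array(o["tool_pos"]),Rot.from_rotvec(o["tool_rot"]))
    d=s[1].inv().apply(g[0]-s[0])/.6;r=(s[1].inv()*g[1]).as_rotvec()/(np.pi/2)
    return np.r_[d,r].round(4).tolist()
def where():
    o=ctrl.get_obs();R=Rot.from_rotvec(o["tool_rot"]).as_matrix();M=RP.T@R
    print("t",o["t"],"panel tcp mm",(RP.T@(np.array(o["tool_pos"])-C)*1000).round(1),"yang",np.degrees(np.arctan2(M[1,1],M[0,1])).round(2),"tilterr",np.degrees(M[:2,2]).round(2),"F",np.round(o["contact_force"],1),"open",o["opening"],o["grip_force"],"q6",o["q"][5],"tip",ctrl.tip_extent)
E
python3 - <<'E'
from h import *
for h in(.18,.083): g=goal(0,0,h,150);print(h,g[0].round(4),delta(g))
D=np.load("pics/top0.npy")
for uv in((248,155),(295,180),(303,181),(365,165),(350,185),(285,176)): print(uv,deproj("top",uv,D[uv[1],uv[0]]).round(3))
print(ctrl.get_obs()["q"])
E
```

```text
0.18 [ 0.4501 -0.0824  0.225 ] [-0.7573, -0.9496, 0.1312, 0.0584, -0.1727, -0.9044]
0.083 [ 0.4751 -0.0804  0.1313] [-0.7962, -0.9337, 0.2873, 0.0584, -0.1727, -0.9044]
(248, 155) [0.644 0.034 0.199]
(295, 180) [ 0.607 -0.045  0.166]
(303, 181) [ 0.604 -0.059  0.17 ]
(365, 165) [ 0.648 -0.18   0.101]
(350, 185) [ 0.605 -0.147  0.123]
(285, 176) [ 0.616 -0.027  0.155]
[ 1.15100678e+00  5.33241604e-02  1.61417110e+00  4.15248587e-05
  1.47602827e+00 -1.19021737e-01]
```

Emit:
{"method": "apply_moves", "body": {
  "rows": [-0.757,-0.95,0.131,0.058,-0.173,-0.904,-0.757,-0.95,0.131,0.058,-0.173,-0.904,-0.757,-0.95,0.131,0.058,-0.173,-0.904,-0.757,-0.95,0.131,0.058,-0.173,-0.904,-0.757,-0.95,0.131,0.058,-0.173,-0.904,-0.757,-0.95,0.131,0.058,-0.173,-0.904,-0.757,-0.95,0.131,0.058,-0.173,-0.904,-0.757,-0.95,0.131,0.058,-0.173,-0.904,-0.757,-0.95,0.131,0.058,-0.173,-0.904,-0.757,-0.95,0.131,0.058,-0.173,-0.904,-0.757,-0.95,0.131,0.058,-0.173,-0.904,-0.757,-0.95,0.131,0.058,-0.173,-0.904,-0.757,-0.95,0.131,0.058,-0.173,-0.904,-0.757,-0.95,0.131,0.058,-0.173,-0.904,-0.757,-0.95,0.131,0.058,-0.173,-0.904,-0.757,-0.95,0.131,0.058,-0.173,-0.904,-0.757,-0.95,0.131,0.058,-0.173,-0.904,-0.757,-0.95,0.131,0.058,-0.173,-0.904,-0.757,-0.95,0.131,0.058,-0.173,-0.904,-0.757,-0.95,0.131,0.058,-0.173,-0.904],
  "grip": 0.4,
  "grip_force": 40
}}

```text
t: 2.1
tool_pos: [0.4499, -0.0806, 0.2253]
tool_rot: [-1.554, 2.451, -0.175]
contact_force: [-1.0, 0.1, -0.3]
opening: 0.0342
grip_force: 0.0
```

```bash
python3 - <<'E'
from h import *
where();print(delta(goal(0,0,.18,150)),delta(goal(0,0,.085,150)))
im,d=ctrl.get_image("wrist");cv2.imwrite("pics/w1.png",im)
E
```

```text
t 2.1 panel tcp mm [1.000e-01 1.800e+00 1.804e+02] yang 150.05 tilterr [0.07 0.14] F [-1.   0.1 -0.3] open 0.03420841974075853 0.0 q6 -3.1348135444115597 tip 0.0726
[0.0027, -0.0014, 0.0006, 0.0001, 0.0018, 0.0006] [0.0031, -0.0015, 0.1589, 0.0001, 0.0018, 0.0006]
```

View pics/w1.png

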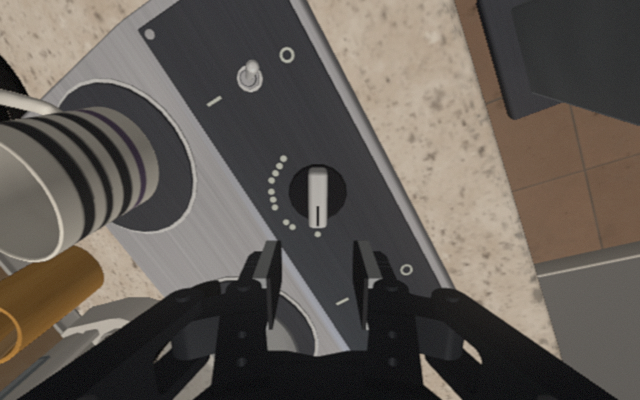

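The wrist view shows the bar (317,195) centred between the fingers (272 and 362). Joint 6 is close to its limit, so I back the turn off by 4°. The pads will square up on the bar.

```bash
python3 - <<'E'
from h import *
for h in (.18,.12,.085):print(delta(goal(0,0,h,146)))
E
```

```text
[0.0028, -0.0012, 0.0008, -0.0001, 0.0018, 0.0451]
[0.003, -0.0012, 0.1008, -0.0001, 0.0018, 0.0451]
[0.0032, -0.0012, 0.1591, -0.0001, 0.0018, 0.0451]
```

Emit:
{"method": "apply_moves", "body": {
  "rows": [0.003,-0.001,0,0,0.002,0.045,0.003,-0.001,0,0,0.002,0.045,0.003,-0.001,0.03,0,0.002,0.045,0.003,-0.001,0.06,0,0.002,0.045,0.003,-0.001,0.09,0,0.002,0.045,0.003,-0.001,0.12,0,0.002,0.045,0.003,-0.001,0.14,0,0.002,0.045,0.003,-0.001,0.15,0,0.002,0.045,0.003,-0.001,0.159,0,0.002,0.045,0.003,-0.001,0.159,0,0.002,0.045]
}}

```text
t: 3.15
tool_pos: [0.4746, -0.0813, 0.1329]
tool_rot: [-1.464, 2.506, -0.165]
contact_force: [-0.2, 0.8, 0.1]
opening: 0.0342
grip_force: 0.0
```

```bash
python3 - <<'E'
from h import *
where()
im,d=ctrl.get_image("wrist");im2,_=ctrl.get_image("scene")
cv2.imwrite("pics/w2.png",np.hstack([cv2.resize(im[100:400,170:470],(400,400)),cv2.resize(im2[150:300,200:350],(400,400))]))
E
```

```text
t 3.15 panel tcp mm [-0.1 -0.9 84.7] yang 145.9 tilterr [-0.06 -0.03] F [-0.2  0.8  0.1] open 0.034233098629544906 0.0 q6 -3.0692802466317555 tip 0.0726
```

View pics/w2.png

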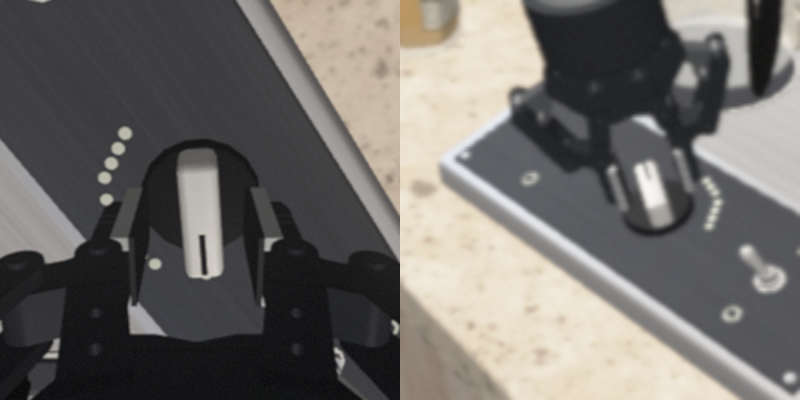

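The pads straddle the bar (left half, bar at 200,215) and are clear of the panel. Closing now.

Emit:
{"method": "apply_moves", "body": {
  "rows": [0,0,0,0,0,0,0,0,0,0,0,0,0,0,0,0,0,0,0,0,0,0,0,0,0,0,0,0,0,0,0,0,0,0,0,0],
  "grip": 0,
  "grip_force": 40
}}

```text
t: 3.85
tool_pos: [0.4736, -0.0807, 0.1334]
tool_rot: [-1.465, 2.508, -0.16]
contact_force: [-8.1, 4.4, 8.5]
opening: 0.0126
grip_force: 39.9
```

```bash
python3 - <<'E'
from h import *
where()
for a in(110,70,65): print(a,delta(goal(0,0,.085,a)))
E
```

```text
t 3.85 panel tcp mm [-1.  -0.2 85.4] yang 145.9 tilterr [-0.26  0.12] F [-8.1  4.4  8.5] open 0.01260051710819152 39.9037903547287 q6 -3.0691831343206744 tip 0.0726
110 [-0.0012, -0.0012, 0.0007, 0.0029, -0.0015, 0.3988]
70 [-0.0012, -0.0012, 0.0007, 0.0024, -0.0025, 0.8433]
65 [-0.0012, -0.0012, 0.0007, 0.0023, -0.0026, 0.8988]
```

Emit:
{"method": "apply_moves", "body": {
  "rows": [0,0,0,0,0,0.06,0,0,0,0,0,0.12,0,0,0,0,0,0.18,0,0,0,0,0,0.24,0,0,0,0,0,0.3,0,0,0,0,0,0.36,0,0,0,0,0,0.42,0,0,0,0,0,0.48,0,0,0,0,0,0.54,0,0,0,0,0,0.6,0,0,0,0,0,0.66,0,0,0,0,0,0.72,0,0,0,0,0,0.78,0,0,0,0,0,0.83,0,0,0,0,0,0.85,0,0,0,0,0,0.85,0,0,0,0,0,0.85]
}}

```text
t: 5.55
tool_pos: [0.4734, -0.0801, 0.1333]
tool_rot: [0.401, 2.863, 0.087]
contact_force: [-11.0, 5.9, 9.6]
opening: 0.0126
grip_force: 40.1
```

```bash
python3 - <<'E'
from h import *
where()
E
```

```text
t 5.55 panel tcp mm [-1.1  0.4 85.4] yang 69.35 tilterr [-0.29  0.23] F [-11.    5.9   9.6] open 0.012631074122227238 40.131781697273254 q6 -1.733740839049988 tip 0.0726
```

Emit:
{"method": "apply_moves", "body": {
  "rows": [0,0,0,0,0,0,0,0,0,0,0,0,0,0,0,0,0,0,0,0,0,0,0,0,0,0,-0.03,0,0,0,0,0,-0.08,0,0,0,0,0,-0.12,0,0,0,0,0,-0.12,0,0,0],
  "grip": 0.4
}}

```text
t: 6.35
tool_pos: [0.4577, -0.0839, 0.2069]
tool_rot: [0.399, 2.85, 0.079]
contact_force: [0.3, -0.3, 0.3]
opening: 0.034
grip_force: 0.0
```

```bash
python3 - <<'E'
from h import *
where()
im,d=ctrl.get_image("wrist");im2,_=ctrl.get_image("scene")
cv2.imwrite("pics/w3.png",np.hstack([cv2.resize(im[100:400,170:470],(400,400)),cv2.resize(im2[150:300,200:350],(400,400))]))
print("A",delta(goal(-.06,.1,.15,90)),"B",delta(goal(-.045,.1,.096,90)))
E
```

```text
t 6.35 panel tcp mm [  2.5  -2.1 160.6] yang 69.4 tilterr [ 0.37 -0.25] F [ 0.3 -0.3  0.3] open 0.033984517321755496 0.0 q6 -1.7300424155058032 tip 0.0726
A [0.1533, 0.1225, 0.0115, -0.0008, 0.0004, -0.2293] B [0.13, 0.1314, 0.1015, -0.0008, 0.0004, -0.2293]
```

View pics/w3.png

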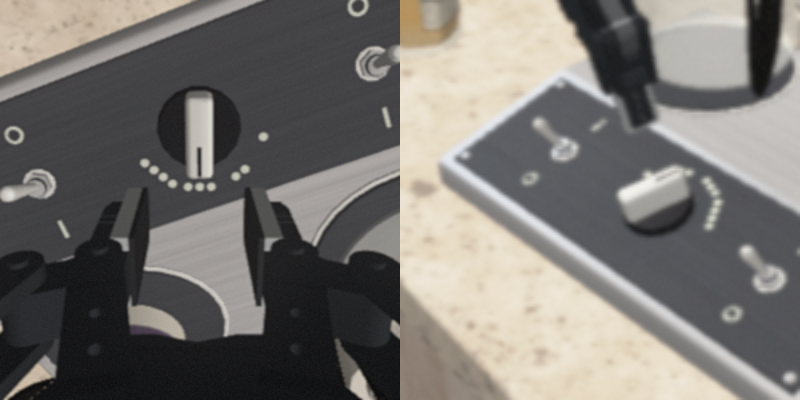

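The pointer is on the three dots (left half, 200,187). Next I shut the gripper and go in front of the left switch.

Emit:
{"method": "apply_moves", "body": {
  "rows": [0.05,0.04,0.01,0,0,-0.08,0.1,0.08,0.01,0,0,-0.16,0.153,0.122,0.011,0,0,-0.229,0.153,0.122,0.011,0,0,-0.229,0.153,0.122,0.011,0,0,-0.229,0.14,0.128,0.05,0,0,-0.229,0.13,0.131,0.08,0,0,-0.229,0.13,0.131,0.101,0,0,-0.229,0.13,0.131,0.101,0,0,-0.229,0.13,0.131,0.101,0,0,-0.229],
  "grip": 0
}}

```text
t: 7.45
tool_pos: [0.4201, 0.0148, 0.132]
tool_rot: [-0.115, 2.88, 0.015]
contact_force: [-0.1, -0.1, -0.2]
opening: 0.0001
grip_force: 0.0
```

```bash
python3 - <<'E'
from h import *
where()
print(delta(goal(-.01,.1,.096,90)))
im2,_=ctrl.get_image("scene")
cv2.imwrite("pics/w4.png",cv2.resize(im2[120:300,180:360],(600,600)))
E
```

```text
t 7.45 panel tcp mm [-45.3  99.3  95.9] yang 89.89 tilterr [-0.12 -0.04] F [-0.1 -0.1 -0.2] open 6.498392773208543e-05 0.0 q6 -1.8596289075434618 tip 0.0726
[-0.0588, 0.0012, -0.0003, -0.0005, -0.0013, -0.0012]
```

View pics/w4.png

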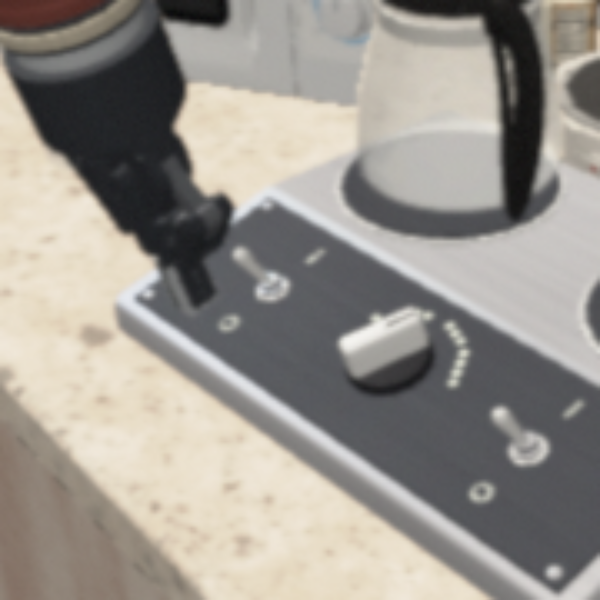

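The shut fingers (190,290) stand in front of the left bat (245,260). Pushing up the slope.

Emit:
{"method": "apply_moves", "body": {
  "rows": [-0.01,0.001,0,0,0,0,-0.02,0.001,0,0,0,0,-0.03,0.001,0,0,0,0,-0.037,0.001,0,0,0,0,-0.044,0.001,0,0,0,0,-0.051,0.001,0,0,0,0,-0.056,0.001,0,0,0,0,-0.06,0.001,0,0,0,0,-0.06,0.001,0,0,0,0,-0.06,0.001,0,0,0,0]
}}

```text
t: 8.5
tool_pos: [0.4546, 0.0188, 0.1418]
tool_rot: [-0.117, 2.878, 0.014]
contact_force: [-0.1, 0.4, 0.1]
opening: -0.0004
grip_force: 0.0
```

```bash
python3 - <<'E'
from h import *
where()
im2,_=ctrl.get_image("scene")
cv2.imwrite("pics/w5.png",cv2.resize(im2[120:300,180:360],(600,600)))
E
```

```text
t 8.5 panel tcp mm [ -9.2 100.6  96.3] yang 89.98 tilterr [-0.02 -0.04] F [-0.1  0.4  0.1] open -0.0004184873417296368 0.0 q6 -1.8340196271579936 tip 0.0726
```

View pics/w5.png

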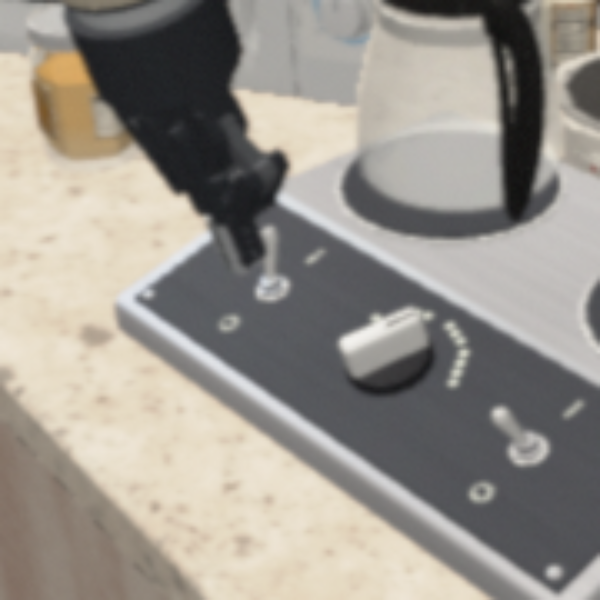

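The bat tip now shows at (270,235) and the contact force is zero, so it seems to have snapped over. I back off, then check it in both views.

Emit:
{"method": "apply_moves", "body": {
  "rows": [0.03,0,0,0,0,0,0.07,0,-0.01,0,0,0,0.12,0,-0.08,0,0,0,0.17,0,-0.16,0,0,0,0.2,0,-0.2,0,0,0,0.2,0,-0.2,0,0,0]
}}

```text
t: 9.15
tool_pos: [0.3172, 0.0066, 0.226]
tool_rot: [-0.115, 2.888, 0.016]
contact_force: [0.7, 0.8, 0.1]
opening: -0.0002
grip_force: 0.0
```

```bash
python3 - <<'E'
from h import *
where()
a,_=ctrl.get_image("scene");b,_=ctrl.get_image("top")
for n,im in(("scene",a),("top",b)):
    for s,yy in((1,.1),(-1,-.1)):
        P=[C+RP@np.array([q*.011,yy,.037]) for q in(-1,1)];p=proj(n,P);print(n,yy,"off/on px",p.round(1).tolist())
        for q in p: print(im[int(q[1]+.5)-1:int(q[1]+.5)+2,int(q[0]+.5)-1:int(q[0]+.5)+2].max(2).mean().round())
cv2.imwrite("pics/w6.png",np.hstack([cv2.resize(a[150:300,200:350],(400,400)),cv2.resize(b[120:290,225:395],(400,400))]))
E
```

```text
t 9.15 panel tcp mm [-120.7   99.5  213.3] yang 89.89 tilterr [-0.61  0.03] F [0.7 0.8 0.1] open -0.00019409478791254542 0.0 q6 -1.92703189586663 tip 0.0726
scene 0.1 off/on px [[251.1, 194.6], [260.4, 187.7]]
101.0
164.0
scene -0.1 off/on px [[329.4, 242.8], [339.3, 234.1]]
199.0
90.0
top 0.1 off/on px [[261.7, 261.3], [260.6, 249.9]]
65.0
160.0
top -0.1 off/on px [[366.6, 250.8], [365.8, 239.5]]
112.0
131.0
```

View pics/w6.png

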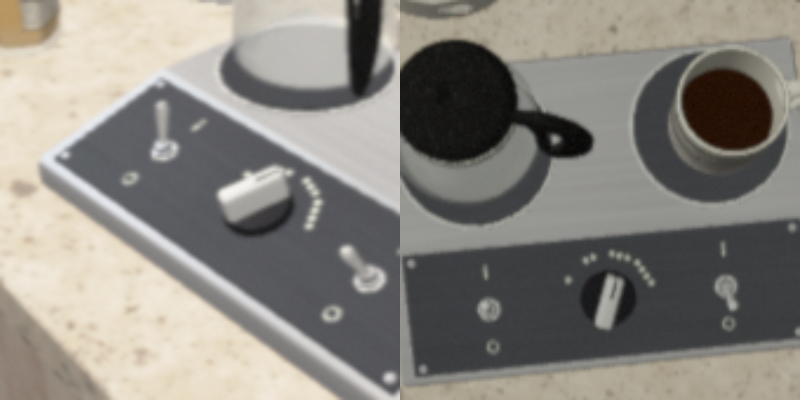

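The left bat's tip is at the predicted "on" pixel in both views, and the right switch is still off. The pointer is at three dots, the carafe and mug have not moved, and the robot is clear.

```bash
python3 -c "
from station import ctrl
print(ctrl.finish_job())"
```

```text
the job is handed in; nothing more can be done
None
```

Job handed in at about 9 s of the 48 s allowed: final camera views show the heat selector at three dots, the left (carafe) plate's switch on, the right (mug) plate's switch off, and the carafe and mug unmoved; no verdict was returned.

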